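Nest an optics set and inspect the eyepiece under a hand magnifier

ROBOT

A 6-joint arm with a two-finger parallel gripper is mounted at the origin on the work surface; the furniture and walls round the work are solid. World frame = base frame: x ahead of the robot, y to its left, z up, the work surface at z = 0. Lengths are in m, angles in rad, forces in N, time in s.
With the tool pointing down it reaches from about 0.25 to 0.725 m from the base axis. Payload 4 kg.
Tool frame: the origin (TCP) lies midway between the tips of the shut fingers; the grasp point (between the pads) lies 19 mm behind it; z points along the fingers, y is the line along which they close (so a half turn about z gives the same grasp; the last joint's range is limited). The gripper opens to 85 mm and grips with 20 to 120 N. Pads are 22 mm wide; open, the fingers measure 114 mm over their backs; the gripper's body (76 mm by 85 mm) begins 54 mm behind the grasp point. The pads swing forward as they close: fully open they stand 13 mm farther back than shut.
Start: joints at [-1.222, 0.241, 0.005, 1.335, 0, 1.571], TCP at [0.171, -0.47, 0.231] pointing down, gripper open.
Joint ranges: [-2.72, 2.72], [-1.05, 1.87], [-1.09, 1.28], [-1.99, 2.15], [-1.42, 1.44], [-3.14, 3.14]. Speed limits (rad/s): [2.79, 2.79, 3.14, 3.14, 3.14, 3.14].

INTERFACE

Orientations are given as a unit quaternion [x, y, z, w].
In Python, from workcell import get_obs, imaging, workorder gives the robot as it stands.
- The arm moves only by the tool advance, called after "Request:" as name([rows], argument=value, ...), one row to a line, values as JSON. Schema: {"type":"object","properties":{"moves":{"type":"string"},"only":{"type":"string"},"quiet":{"type":"boolean"},"lines":{"type":"string"}},"required":["moves"],"additionalProperties":false}. moves is a string of 1 to 10 rows, parted by semicolons, with the numbers parted by spaces; each row has 7 numbers: a rotation vector rx, ry, rz in units of 0.2 rad, then dx, dy, dz in cm, then the finger opening in m; each row is the pose to reach, as a shift and turn from the pose commanded when the call began, along the tool's axes at that moment; what a row does not reach only later rows make up. A row lasts 1/8 s, in which the tool goes at most 0.0625 m and 0.188 rad, less where a joint would pass 70% of its speed; a pose out of reach is approached as far as the arm can. The fingers move at their own pace and stop on an object; the grip force is fixed at half the most. Time passes only in rows, so rows that do not move let the fingers close. The tool returns the time, the measured TCP pose, the force, the opening and the grip force at its end. only (a regular expression) keeps the lines of the reply that match it, lines (a string "A,B") keeps lines A to B, and quiet returns only ok. Input that does not fit is refused with a message, and nothing moves.
- get_obs(): the state, without advancing time (a new reading comes with each control period).
- imaging.camera(name): name is "scene" or "top"; returns (picture, depth): 480x640x3 uint8, red, green, blue; 480x640 float32, m along the optical axis (not along the pixel's ray), 0 where there is no reading.
- imaging.calibration(name): a dict with "mtx" (3x3 intrinsics, pixels), "R" (3x3) and "t" (3): a world point X has camera coordinates R X + t. Camera axes: x right, y down, z forward; pixel columns grow to the right and rows downward; lengths in m; the calibration is good to about 2 mm. A picture is of the moment at which its call begins. calibration takes no time and is no camera call.
- workorder.job_done(): hands the job in; it is judged then, once.
The state is a dict: "clock": time; "joint_pos": joint angles; "joint_vel": joint speeds; "tau": joint torques, N m; "eef_pos": TCP position; "tool_rot": TCP orientation; "ft_force": force on the tool from outside, world axes, zero at the start; "ft_torque": the same for the moment, N m; "grip_width": finger opening in m; "grasp_force": force on a finger pad.
Only numpy, scipy, OpenCV 4.12 (cv2) and the standard library are available. Lean on these libraries where they do the work, as an engineer would, in place of code of your own. Each camera call takes 0.05 s, during which the arm holds its last target. There are 200 camera calls.

TASK

Load the inspection stand for a check of the microscope optics: from the tray, stand the objective can upright in the left well, the eyepiece in the middle well in front of the post and the immersion-oil bottle in the right well (left and right as seen with the post at the back), each fully down and without dropping it. Then pick up the hand magnifier and hold it level and still, centred over the eyepiece with the white line round its rim at the height of the red pointer that marks its focus; finish while holding it there, touching nothing else with it. Leave the pointer at its setting and the other things on the bench where they are.

Things in the scene. Friction and masses are not known exactly. Their poses are not given: they have to be found in the camera images.
- stand: Fixed inspection stand; place and yaw vary. Pale wooden nest block, 64 (x) x 236 (y) mm, top 25 mm above the bench, with three round wells in a row along y, on an aluminium plate 74 x 244 mm. Behind it, at x = 98 mm, a steel post 12 mm thick, 195 mm tall, with the pointer's collar (26 mm; knob reaches 30 mm to +y). Origin on the bench under the middle well; x to the post, y to the left well, z up.
- well_left (a point): Site on its floor, at the centre; z up. The well is 12 mm deep, its mouth 25 mm above the bench, with a 1.5 mm chamfer; 40 mm wide, 80 mm from the middle well; for the objective can.
- well_middle (a point): Site on its floor, at the centre; z up. The well is 12 mm deep, its mouth 25 mm above the bench, with a 1.5 mm chamfer; 33 mm wide; for the eyepiece.
- well_right (a point): Site on its floor, at the centre; z up. The well is 12 mm deep, its mouth 25 mm above the bench, with a 1.5 mm chamfer; 33 mm wide, 80 mm from the middle well; for the oil bottle.
- pointer_tip (a point): Tip of the horizontal red pointer on the post's collar; it points from the post to the axis of the middle well and ends 65 mm from it. Its height, somewhere from 112 to 157 mm above the bench, marks the focal height for the middle of the lens. z up. The collar is held by friction only: do not push it.
- eyepiece: Black microscope eyepiece standing on its barrel, 47 mm high, 62 g. Head 33 mm across from 24 to 40 mm above its foot (grip there), narrowing to 28 mm at the top; the barrel is 23 mm across at the foot, but for contacts it widens evenly from foot to head. Origin at the centre of the foot, z up.
- can: Objective can: black screw can with a white ribbed cap, standing upright, 52 mm high, 70 g; body 34 mm across, cap (34 mm and up) 36 mm across. Origin at the centre of the foot, z up.
- oil: Immersion-oil bottle: small yellow dropper bottle with a black cap, standing upright, 60 mm high, 40 g; body 26 to 28 mm across up to about 40 mm, the cap narrower. Origin at the foot, within 1 mm of its axis; z up.
- loupe: Hand magnifier lying flat on the bench, 110 g (varies by a quarter), 18 mm thick all over: a black round rim 68 mm across with a white line round its middle, a 57 mm glass lens, and a grey straight handle with flat sides, 24 mm wide, from 46 to 148 mm from the lens centre. Origin under the lens centre, on its underside; x points from the handle to the lens, z up (the lens axis).
- loupe_lens (a point): Centre of the lens, at mid-thickness (the height of the white line), 9 mm above the underside.
- loupe_grip (a point): Middle of the handle's rubber grip, 75 mm from the lens centre toward the handle's end, 9 mm above the underside; within 15 mm of the magnifier's balance point. Grip across the handle's 24 mm width.
- tray: Pale enamelled instrument tray, fixed, 292 (x) x 202 (y) mm, floor 2 mm and rim 22 mm above the bench; the can, eyepiece and bottle start in it, in any order. Origin at the centre of its underside, z up.
- blower: Bystander: dark rubber air blower, 51 mm across, 100 mm high, loose. Origin at its foot.
- blue: Bystander: blue stain bottle, 34 x 37 x 82 mm, loose. Origin at its foot.
There are look-alikes about, which are no part of the job. Several things look just like the eyepiece: the one meant starts farthest to the robot's right.

How it is judged:
By the outcome, as a careful person would: the job done as asked, in the order asked, and still so for the second after the job is handed in, while the arm keeps its last pose, push and grip.
It also fails if it takes over 72 s, if anything falls off the work surface, if the arm or the gripper's body presses on something with over 40 N, if the wrist force passes 120 N, or if a joint passes its speed limit or range.

## Working session

There is one attempt and no reset: what is moved stays moved. The work goes in short steps, Python scripts to look and compute and a tool call to move; the robot and the scene stay as the last step left them, time stands still between calls to the robot, and variables do not carry over. Pictures are saved under pics/ and viewed, at most 10 in all, crops included, and the job is handed in when it is done.

```bash
ls; mkdir -p pics; python3 - <<'E'
from workcell import get_obs, imaging
import cv2,numpy as np
o=get_obs();print({k:np.round(v,3) for k,v in o.items()})
for n in("scene","top"):
    p,d=imaging.camera(n);np.savez(f"{n}0.npz",p=p,d=d)
    cv2.imwrite(f"pics/{n}0.png",p[...,::-1]);c=imaging.calibration(n);print(n,{k:np.round(v,3) for k,v in c.items()})
E
```

```text
pics
{'clock': np.float64(0.0), 'joint_pos': array([-1.222,  0.241,  0.004,  1.335, -0.   ,  1.571]), 'joint_vel': array([ 0.001,  0.   , -0.001,  0.   , -0.001, -0.003]), 'tau': array([ 1.0000e-03, -3.7232e+01,  2.5241e+01,  1.7000e-02,  0.0000e+00,
       -0.0000e+00]), 'eef_pos': array([ 0.171, -0.469,  0.23 ]), 'tool_rot': array([ 0.985,  0.173, -0.   , -0.001]), 'ft_force': array([0.038, 0.189, 0.75 ]), 'ft_torque': array([ 0.036, -0.012, -0.041]), 'grasp_force': np.float64(0.0), 'grip_width': np.float64(0.085)}
scene {'mtx': array([[443.964,   0.   , 322.213],
       [  0.   , 443.964, 238.917],
       [  0.   ,   0.   ,   1.   ]]), 'R': array([[-0.699, -0.715, -0.017],
       [-0.44 ,  0.449, -0.778],
       [ 0.564, -0.536, -0.628]]), 't': array([0.323, 0.286, 0.715])}
top {'mtx': array([[457.456,   0.   , 327.666],
       [  0.   , 457.456, 240.457],
       [  0.   ,   0.   ,   1.   ]]), 'R': array([[ 0.029, -1.   , -0.013],
       [-0.994, -0.027, -0.105],
       [ 0.105,  0.016, -0.994]]), 't': array([0.005, 0.459, 1.05 ])}
```

View pics/top0.png

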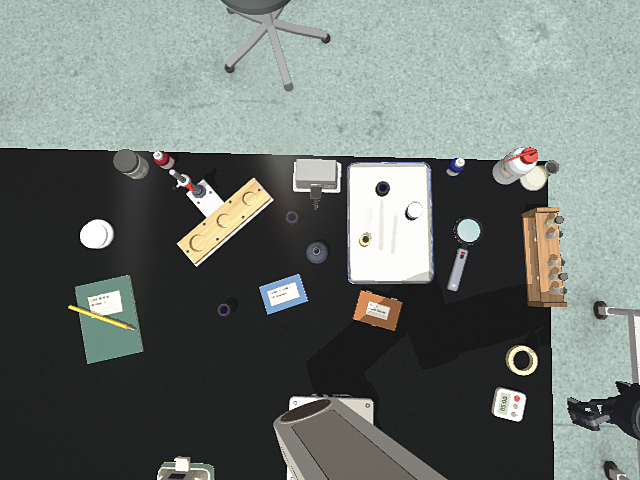

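View pics/scene0.png

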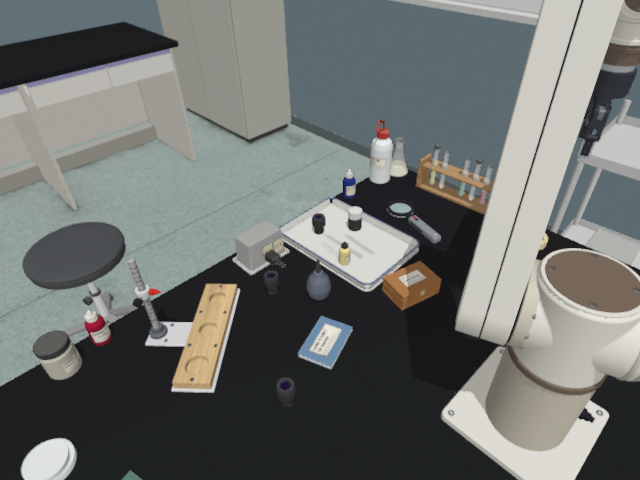

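The pictures show three eyepiece look-alikes, at top px (383,188) in the tray, (292,216) and (224,310). The tray one is farthest right (-y), so it is the one. Can (414,210), oil (365,240), and the blue bottle at (456,166) is not oil. Loupe lens (468,230), handle (459,270). Wells (253,199), (223,220), (193,243), with the post behind at (197,190).

```bash
cat > h.py <<'E'
import numpy as np,cv2
from workcell import get_obs, imaging
from scipy.spatial.transform import Rotation as Ro
def cloud(n,d):
    c=imaging.calibration(n);K,R,t=[np.array(c[k]) for k in("mtx","R","t")]
    v,u=np.mgrid[:480,:640]
    P=np.stack([(u-K[0,2])/K[0,0]*d,(v-K[1,2])/K[1,1]*d,d],-1)
    W=(P-t)@R; W[d==0]=np.nan; return W
def ray(n,u,v,z):
    c=imaging.calibration(n);K,R,t=[np.array(c[k]) for k in("mtx","R","t")]
    r=R.T@np.array([(u-K[0,2])/K[0,0],(v-K[1,2])/K[1,1],1]);o=-R.T@t
    return o+r*(z-o[2])/r[2]
def proj(n,X):
    c=imaging.calibration(n);p=np.array(c["mtx"])@(np.array(c["R"])@np.array(X)+np.array(c["t"]));return p[:2]/p[2]
def delta(pos,zyaw=None,tilt=None):
    """shift in tool axes to pos (world), and rz to make tool-down with closing axis at yaw"""
    o=get_obs();R=Ro.from_quat(o["tool_rot"])
    s=R.inv().apply(np.array(pos)-o["eef_pos"]);print("dxyz tool",np.round(s,4))
    if zyaw is not None:
        for k in(0,np.pi):
            y=zyaw+k;T=Ro.from_matrix(np.array([[np.sin(y),np.cos(y),0],[-np.cos(y),np.sin(y),0],[0,0,-1]]).T.copy().T if 0 else np.column_stack([[np.sin(y),-np.cos(y),0],[np.cos(y),np.sin(y),0],[0,0,-1]]))
            print("rotvec",np.round((R.inv()*T).as_rotvec(),3))
E
python3 - <<'E'
from h import *
f=np.load("top0.npz");p,d=f["p"],f["d"];W=cloud("top",d)
f2=np.load("scene0.npz");W2=cloud("scene",f2["d"])
for n,(u,v) in dict(bench=(330,330),wl=(253,199),wm=(223,220),wr=(193,243),eye=(383,188),can=(414,210),oil=(365,240),lens=(467,230),hand=(459,270),trayfl=(400,255),blower=(316,252)).items(): print(n,np.round(W[v,u],3))
for nm,w in(("top",W),("scene",W2)):
    b=w[...,2]; print(nm)
    x,y=w[...,0],w[...,1]
    m=(b>.02)&(b<.03)&(x>.35)&(x<.75)&(y>.1)&(y<.4)
    n,l,s,c=cv2.connectedComponentsWithStats(m.astype(np.uint8),connectivity=4)
    for i in range(1,n):
        if s[i,4]>300:
            q=w[l==i];r=cv2.minAreaRect(q[:,:2].astype(np.float32)*1000);print("block",r,np.median(q[:,2]))
    def top(name,cx,cy,r,z0,z1):
        q=w[(np.hypot(x-cx,y-cy)<r)&(b>z0)&(b<z1)]
        if len(q)>3:
            (a,bb),rr=cv2.minEnclosingCircle(q[:,:2].astype(np.float32)*1000);print(name,len(q),np.round([a,bb,rr],1),"mean",np.round(q.mean(0),4),"zmax",q[:,2].max().round(4))
    for nm2,(u,v),r,z0,z1 in(("eye",(383,188),.03,.04,.06),("can",(414,210),.03,.045,.06),("oil",(365,240),.03,.02,.035),("oilcap",(365,240),.03,.05,.07),("lens",(467,230),.05,.01,.03)):
        P=W[v,u];top(nm2,P[0],P[1],r,z0,z1)
a=cv2.resize(p[150:300,340:500],None,fx=4,fy=4,interpolation=cv2.INTER_CUBIC)
cv2.imwrite("pics/tray.png",a[...,::-1])
g=cv2.resize(p[140:280,160:300],None,fx=4.2,fy=4.2,interpolation=cv2.INTER_CUBIC)
cv2.imwrite("pics/stand.png",g[...,::-1])
E
```

```text
bench [0.249 0.006 0.002]
wl [0.555 0.2   0.013]
wm [0.502 0.269 0.015]
wr [0.444 0.337 0.016]
eye [ 0.582 -0.108  0.048]
can [ 0.53  -0.178  0.059]
oil [ 0.458 -0.067  0.063]
lens [ 0.494 -0.312  0.011]
hand [ 0.398 -0.291  0.018]
trayfl [ 0.43  -0.155  0.003]
blower [0.426 0.042 0.085]
top
block ((499.73358154296875, 266.23406982421875), (65.97606658935547, 235.89381408691406), 43.33512878417969) 0.025625947787170714
eye 159 [ 582.6 -105.7   16.7] mean [ 0.5815 -0.1054  0.0484] zmax 0.054
can 193 [ 531.3 -180.4   17.9] mean [ 0.5305 -0.1795  0.0553] zmax 0.0592
oil 9 [452.7 -65.    9.9] mean [ 0.4504 -0.0635  0.0265] zmax 0.032
oilcap 35 [460.9 -68.    7.2] mean [ 0.4605 -0.0677  0.0572] zmax 0.0649
lens 625 [ 486.4 -310.5   41.9] mean [ 0.4903 -0.3131  0.0148] zmax 0.024
scene
block ((497.8915100097656, 266.2803955078125), (65.36994934082031, 239.60508728027344), 43.244197845458984) 0.02546393199773901
eye 120 [ 579.9 -103.8   17.2] mean [ 0.5785 -0.1024  0.0472] zmax 0.0523
can 147 [ 530.7 -179.5   19.9] mean [ 0.5279 -0.1765  0.0534] zmax 0.0587
oil 60 [456.9 -65.1  12.5] mean [ 0.4526 -0.0603  0.0274] zmax 0.0349
oilcap 40 [458.1 -66.4   8.5] mean [ 0.4574 -0.0654  0.0558] zmax 0.063
lens 373 [ 485.5 -309.9   40.8] mean [ 0.4906 -0.312   0.015 ] zmax 0.0221
```

View pics/tray.png

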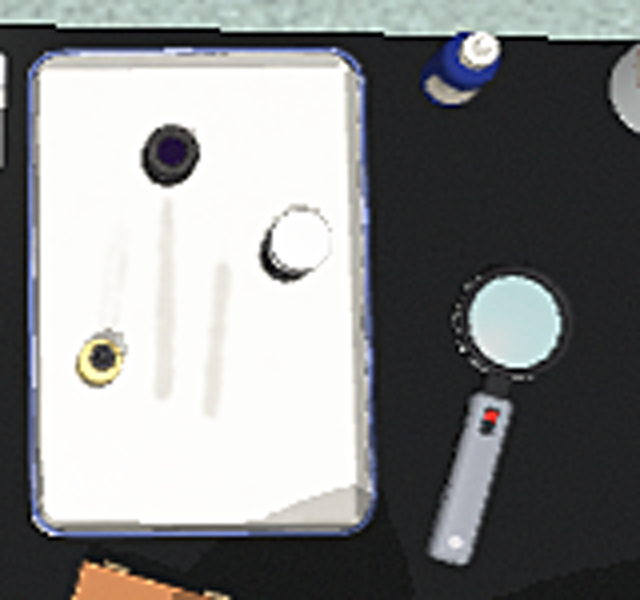

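View pics/stand.png

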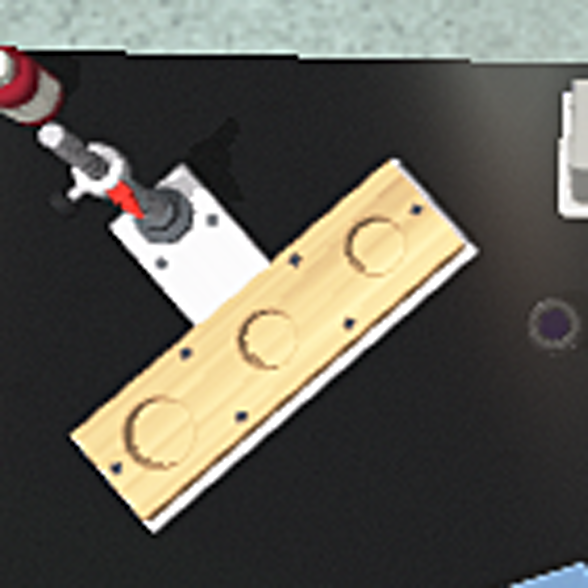

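The tray crop confirms the black eyepiece with its dark lens at (170,152), the white-capped can at (298,243) and the yellow oil bottle at (101,358). The loupe has its lens at (514,322), with the handle down to (455,545). In the stand crop the wells are at (160,433), which is the large one and so left, then (268,340) and (376,247). The red pointer tip is near (142,216).

```bash
python3 - <<'E'
from h import *
f=np.load("top0.npz");p=f["p"];p2=np.load("scene0.npz")["p"]
for n,(a,b) in dict(L=(160,433),M=(268,340),R=(376,247)).items(): print(n,ray("top",a/4.2+160,b/4.2+140,.025).round(4))
W=cloud("top",f["d"]);g=W[235:300,440:475]
q=g[(g[...,2]>.012)&(g[...,2]<.025)]
r=cv2.minAreaRect(q[:,:2].astype(np.float32)*1000);print("handle",r,q[:,2].mean())
for cam,img in(("top",p),("scene",p2)):
    h=img.astype(int);m=((h[...,0]>150)&(h[...,1]<90)&(h[...,2]<90)); ys,xs=np.where(m[170:200,170:210] if cam=="top" else m[270:310,130:180])
    print(cam,list(zip(xs+(170 if cam=="top" else 130),ys+(170 if cam=="top" else 270))))
A=cv2.resize(p[170:210,165:215],None,fx=8,fy=8,interpolation=cv2.INTER_CUBIC)
B=cv2.resize(p2[272:312,130:180],None,fx=8,fy=8,interpolation=cv2.INTER_CUBIC)
cv2.imwrite("pics/ptr.png",np.hstack([A,B])[...,::-1])
u=np.array([.728,.686])
for z in(.11,.12,.13,.14,.15,.16):
    P=[.499+.065*u[0],.266+.065*u[1],z];print(z,proj("top",P).round(1),proj("scene",P).round(1))
delta([.531,-.180,.16],0.05)
E
```

```text
L [0.4436 0.3224 0.025 ]
M [0.4979 0.2644 0.025 ]
R [0.5526 0.206  0.025 ]
handle ((416.88922119140625, -296.32147216796875), (44.30343246459961, 137.75796508789062), 80.3292007446289) 0.017604379103088187
top [(np.int64(188), np.int64(184)), (np.int64(189), np.int64(184)), (np.int64(190), np.int64(184)), (np.int64(186), np.int64(185)), (np.int64(187), np.int64(185)), (np.int64(188), np.int64(185)), (np.int64(189), np.int64(185)), (np.int64(190), np.int64(185)), (np.int64(191), np.int64(185)), (np.int64(186), np.int64(186)), (np.int64(187), np.int64(186)), (np.int64(188), np.int64(186)), (np.int64(189), np.int64(186)), (np.int64(190), np.int64(186)), (np.int64(187), np.int64(187)), (np.int64(188), np.int64(187)), (np.int64(189), np.int64(187)), (np.int64(190), np.int64(187)), (np.int64(191), np.int64(187)), (np.int64(187), np.int64(188)), (np.int64(189), np.int64(188)), (np.int64(190), np.int64(188)), (np.int64(191), np.int64(188)), (np.int64(192), np.int64(188)), (np.int64(189), np.int64(189)), (np.int64(190), np.int64(189)), (np.int64(191), np.int64(189)), (np.int64(192), np.int64(
[... 2145 characters left out ...]
p.array([[np.sin(y),np.cos(y),0],[-np.cos(y),np.sin(y),0],[0,0,-1]]).T.copy().T if 0 else np.column_stack([[np.sin(y),-np.cos(y),0],[np.cos(y),np.sin(y),0],[0,0,-1]]))
               ~~~~~~~~~~~~~~^^^^^^^^^^^^^^^^^^^^^^^^^^^^^^^^^^^^^^^^^^^^^^^^^^^^^^^^^^^^^^^^^^^^^^^^^^^^^^^^^^^^^^^^^^^^^^^^^^^^^^^^^^^^^^^^^^^^^^^^^^^^^^^^^^^^^^^^^^^^^^^^^^^^^^^^^^^^^^^^^^^^^^^^^
  File "scipy/spatial/transform/_rotation.pyx", line 1143, in scipy.spatial.transform._rotation.Rotation.from_matrix
ValueError: Non-positive determinant (left-handed or null coordinate frame) in rotation matrix 0: [[ 0.04997917  0.99875026  0.        ]
 [-0.99875026  0.04997917  0.        ]
 [ 0.          0.         -1.        ]].
```

View pics/ptr.png

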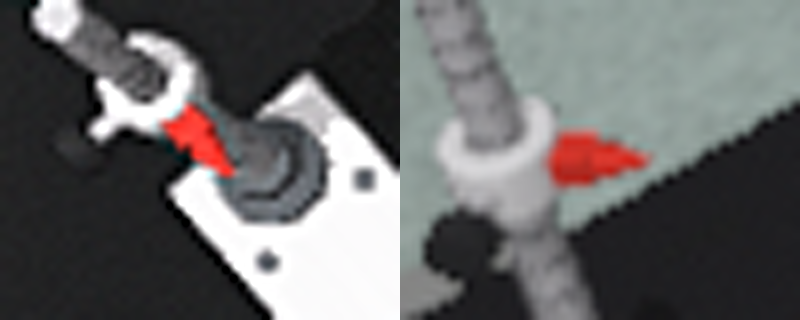

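The tip is at scene px (160.8,291.6) and top px (194.3,192), both giving a pointer height of about 119 mm (allowed range 112 to 157).

```bash
python3 - <<'E'
s=open('h.py').read();i=s.index("            y=zyaw+k")
s=s[:i]+'''            y=zyaw+k;T=Ro.from_matrix(np.column_stack([[-np.sin(y),np.cos(y),0],[np.cos(y),np.sin(y),0],[0,0,-1]]))
            print("rotvec",np.round((R.inv()*T).as_rotvec(),3))
'''
open('h.py','w').write(s)
from h import *
delta([.531,-.180,.09],0.05)
E
```

```text
dxyz tool [ 0.4375 -0.1485  0.1408]
rotvec [-2.000e-03 -1.000e-03 -1.272e+00]
rotvec [-1.00e-03  2.00e-03  1.87e+00]
```

The manual's scale: shifts go in cm and turns go in units of 0.2 rad. Converting my numbers, 0.4375 m is 43.75, -0.1485 m is -14.85, -1.272 rad is -6.36.

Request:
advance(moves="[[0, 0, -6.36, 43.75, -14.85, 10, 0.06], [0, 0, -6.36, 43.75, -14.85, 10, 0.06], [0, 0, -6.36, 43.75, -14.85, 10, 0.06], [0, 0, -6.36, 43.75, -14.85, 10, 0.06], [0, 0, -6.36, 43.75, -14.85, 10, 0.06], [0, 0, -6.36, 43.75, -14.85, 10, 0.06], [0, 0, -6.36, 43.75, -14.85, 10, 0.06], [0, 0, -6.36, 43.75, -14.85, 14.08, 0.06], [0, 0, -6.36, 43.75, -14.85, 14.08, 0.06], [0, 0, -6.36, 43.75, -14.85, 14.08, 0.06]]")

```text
refused: moves: the value is not of type 'string' (schema: type "string"). Nothing was moved.
```

The error is about the shape of the input: rows parted by semicolons, with the numbers parted by spaces. Fixing that and sending the same move.

Request:
advance(moves="0 0 -6.36 43.75 -14.85 10 0.06;0 0 -6.36 43.75 -14.85 10 0.06;0 0 -6.36 43.75 -14.85 10 0.06;0 0 -6.36 43.75 -14.85 10 0.06;0 0 -6.36 43.75 -14.85 10 0.06;0 0 -6.36 43.75 -14.85 10 0.06;0 0 -6.36 43.75 -14.85 10 0.06;0 0 -6.36 43.75 -14.85 14.08 0.06;0 0 -6.36 43.75 -14.85 14.08 0.06;0 0 -6.36 43.75 -14.85 14.08 0.06")

```text
clock: 1.35
eef_pos: [0.5308, -0.1808, 0.0903]
tool_rot: [0.689, 0.725, -0.0, -0.001]
ft_force: [-0.0, -0.6, 0.4]
grip_width: 0.0597
grasp_force: 0.0
```

```bash
python3 -c "
from h import *
delta([.531,-.180,.026],0.05)"
```

```text
dxyz tool [0.0008 0.0003 0.0643]
rotvec [-0.001 -0.     0.   ]
rotvec [ 0.000e+00 -2.000e-03 -3.141e+00]
```

Request:
advance(moves="0 0 0 0 0 3.5 0.06;0 0 0 0 0 6.4 0.06;0 0 0 0 0 6.4 0.06;0 0 0 0 0 6.4 0.03;0 0 0 0 0 6.4 0.03;0 0 0 0 0 6.4 0.03;0 0 0 0 0 6.4 0.03")

```text
clock: 2.22
eef_pos: [0.5328, -0.1818, 0.029]
tool_rot: [0.689, 0.724, 0.0, 0.002]
ft_force: [-0.5, -0.7, 6.5]
grip_width: 0.0333
grasp_force: 59.5
```

```bash
python3 -c "
from h import *
delta([.4436,.3237,.16],0.15)"
```

```text
dxyz tool [ 0.509  -0.0635 -0.1325]
rotvec [ 0.004  0.003 -0.1  ]
rotvec [ 0.004 -0.005  3.041]
```

Request:
advance(moves="0 0 0 0 0 -3 0.03;0 0 0 0 0 -8 0.03;0 0 0 0 0 -13 0.03;0 0 0 0 0 -14 0.03")

```text
clock: 2.72
eef_pos: [0.534, -0.1817, 0.1717]
tool_rot: [0.689, 0.725, 0.002, 0.004]
ft_force: [-0.3, -0.3, -0.7]
grip_width: 0.0327
grasp_force: 59.9
```

Request:
advance(moves="0 0 0 50 -6 0 0.03;0 0 0 50 -6 0 0.03;0 0 0 50 -6 0 0.03;0 0 0 50 -6 0 0.03;0 0 0 50 -6 0 0.03;0 0 0 50 -6 0 0.03;0 0 0 50 -6 0 0.03;0 0 0 50 -6 0 0.03;0 0 0 50 -6 0 0.03;0 0 0 50 -6 0 0.03")

```text
clock: 3.98
eef_pos: [0.4456, 0.3154, 0.1657]
tool_rot: [0.689, 0.725, -0.001, 0.0]
ft_force: [-0.1, -0.0, -1.3]
grip_width: 0.0331
grasp_force: 59.9
```

```bash
python3 -c "
from h import *
p,d=imaging.camera('top');W=cloud('top',d);
q=W[(np.hypot(W[...,0]-.444,W[...,1]-.3237)<.12)&(W[...,2]>.12)&(W[...,2]<.24)]
p2,d2=imaging.camera('scene');np.savez('s1.npz',p=p,d=d,p2=p2,d2=d2)
a=proj('top',[.444,.324,.15]).astype(int);b=proj('scene',[.444,.324,.15]).astype(int);print(a,b)
A=lambda p,c:cv2.resize(p[max(c[1]-60,0):c[1]+60,max(0,c[0]-60):c[0]+60],None,fx=3,fy=3,interpolation=2)
m=[A(p,a),A(p2,b)];h=min(x.shape[0] for x in m);cv2.imwrite('pics/held1.png',np.hstack([x[:h] for x in m])[...,::-1])
delta([.4436,.3237,.06],0.05)"
```

```text
[179 236] [181 315]
dxyz tool [ 0.0097 -0.0021  0.1061]
rotvec [-0.001  0.001 -0.001]
rotvec [2.00e-03 1.00e-03 3.14e+00]
```

View pics/held1.png

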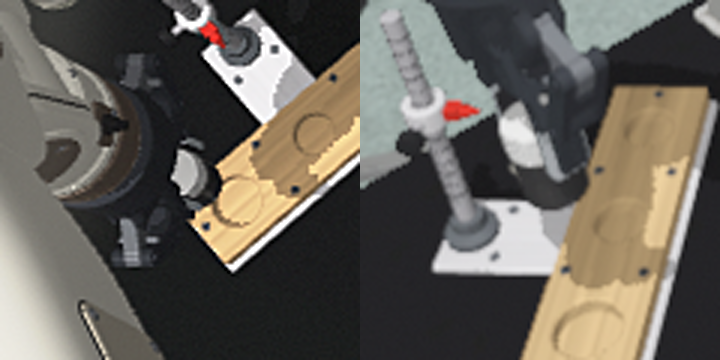

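Converted, 0.106 m is 10.6, 0.1 m is 10.

Request:
advance(moves="0 0 0 0.83 -0.2 5 0.03;0 0 0 0.83 -0.2 10 0.03;0 0 0 0.83 -0.2 10.6 0.03;0 0 0 0.83 -0.2 10.6 0.03")

```text
clock: 4.58
eef_pos: [0.4448, 0.323, 0.0614]
tool_rot: [0.69, 0.724, 0.0, 0.0]
ft_force: [-0.1, 0.3, 0.1]
grip_width: 0.0329
grasp_force: 59.9
```

```bash
python3 -c "
from h import *
delta([.4436,.3223,.04],0.05)
p,d=imaging.camera('scene');b=proj('scene',[.444,.324,.05]).astype(int)
cv2.imwrite('pics/held2.png',cv2.resize(p[b[1]-60:b[1]+50,b[0]-60:b[0]+60],None,fx=4,fy=4,interpolation=2)[...,::-1])"
```

```text
dxyz tool [-0.0007 -0.0012  0.0214]
rotvec [ 0.    -0.    -0.002]
rotvec [-0.00e+00 -1.00e-03  3.14e+00]
```

Converted, 0.021 m is 2.1, 0.02 m is 2.

Request:
advance(moves="0 0 0 -0.07 -0.1 0.8 0.03;0 0 0 -0.07 -0.1 1.4 0.03;0 0 0 -0.07 -0.1 1.8 0.03;0 0 0 -0.07 -0.1 2 0.03;0 0 0 -0.07 -0.1 2.1 0.03;0 0 0 -0.07 -0.1 2.1 0.03")

```text
clock: 5.38
eef_pos: [0.443, 0.3231, 0.0397]
tool_rot: [0.689, 0.725, 0.0, -0.0]
ft_force: [-0.8, 0.0, -0.0]
grip_width: 0.0329
grasp_force: 60.0
```

Converted, 0.002 m is 0.2, 0.0015 m is 0.15.

Request:
advance(moves="0 0 0 0 0 0.15 0.03;0 0 0 0 0 0.2 0.03;0 0 0 0 0 0.2 0.03")

```text
clock: 5.75
eef_pos: [0.443, 0.3233, 0.0395]
tool_rot: [0.689, 0.725, 0.001, -0.0]
ft_force: [-3.8, -2.5, 11.9]
grip_width: 0.0326
grasp_force: 61.2
```

Firm upward contact at the expected seated height. Release gently and go up.

Converted, -0.13 m is -13, -0.08 m is -8.

Request:
advance(moves="0 0 0 0 0 0 0.045;0 0 0 0 0 0 0.055;0 0 0 0 0 0 0.058;0 0 0 0 0 -3 0.058;0 0 0 0 0 -8 0.058;0 0 0 0 0 -13 0.058;0 0 0 0 0 -13 0.058")

```text
clock: 6.62
eef_pos: [0.4457, 0.3249, 0.1722]
tool_rot: [0.689, 0.725, 0.005, 0.001]
ft_force: [0.7, -0.2, -0.6]
grip_width: 0.0579
grasp_force: 0.0
```

```bash
python3 -c "
from h import *
p,d=imaging.camera('scene');W=cloud('scene',d);q=W[(np.hypot(W[...,0]-.4436,W[...,1]-.3237)<.03)&(W[...,2]>.055)&(W[...,2]<.08)]
if len(q):print(len(q),q.mean(0),np.percentile(q[:,2],[50,95]),cv2.minEnclosingCircle(q[:,:2].astype(np.float32)))
b=proj('scene',[.444,.324,.05]).astype(int);cv2.imwrite('pics/can_in.png',cv2.resize(p[b[1]-60:b[1]+60,b[0]-60:b[0]+60],None,fx=4,fy=4,interpolation=2)[...,::-1])
delta([.581,-.105,.17],0.05)"
```

```text
356 [0.43733411 0.32649749 0.06446725] [0.06551433 0.06738476] ((0.44003424048423767, 0.32460564374923706), 0.01864977739751339)
dxyz tool [-0.4352  0.1151 -0.0011]
rotvec [ 0.004 -0.003 -0.   ]
rotvec [-0.004 -0.006  3.142]
```

View pics/can_in.png

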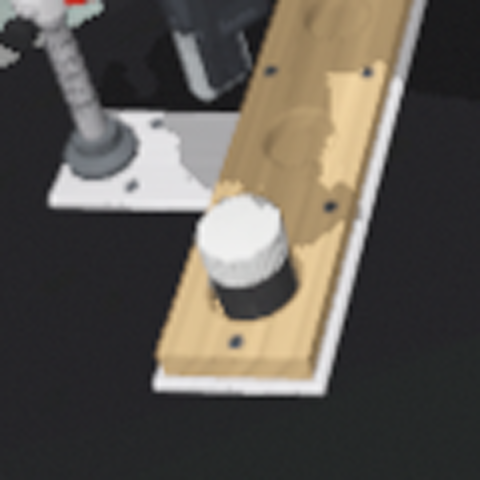

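The can is seated upright in the left well (cap at crop (243,235), measured top 65 mm as expected). Next, the eyepiece.

Converted, -0.435 m is -43.5, 0.115 m is 11.5.

Request:
advance(moves="0 0 0 -43.5 11.5 0 0.058;0 0 0 -43.5 11.5 0 0.058;0 0 0 -43.5 11.5 0 0.058;0 0 0 -43.5 11.5 0 0.058;0 0 0 -43.5 11.5 0 0.058;0 0 0 -43.5 11.5 0 0.058;0 0 0 -43.5 11.5 0 0.058;0 0 0 -43.5 11.5 5 0.058;0 0 0 -43.5 11.5 9 0.058;0 0 0 -43.5 11.5 9 0.058")

```text
clock: 7.92
eef_pos: [0.5749, -0.1053, 0.072]
tool_rot: [0.69, 0.724, -0.003, -0.005]
ft_force: [-1.7, -0.7, 0.7]
grip_width: 0.0577
grasp_force: 0.0
```

```bash
python3 -c "
from h import *
delta([.581,-.105,.018],0.05)"
```

```text
dxyz tool [-0.0001  0.0068  0.0539]
rotvec [-0.012 -0.003 -0.001]
rotvec [-0.004  0.019  3.141]
```

Request:
advance(moves="0 0 0 0 0 0 0.058;0 0 0 0 0 0 0.058")

```text
clock: 8.18
eef_pos: [0.5811, -0.1055, 0.0796]
tool_rot: [0.689, 0.725, 0.001, 0.002]
ft_force: [0.0, 0.1, -0.7]
grip_width: 0.0582
grasp_force: 0.0
```

```bash
python3 -c "
from h import *
delta([.581,-.105,.018],0.05)"
```

```text
dxyz tool [ 0.0006 -0.0003  0.0616]
rotvec [0.004 0.001 0.001]
rotvec [-1.000e-03  6.000e-03 -3.141e+00]
```

Request:
advance(moves="0 0 0 0 0 3.5 0.058;0 0 0 0 0 6.2 0.058;0 0 0 0 0 6.2 0.058;0 0 0 0 0 6.2 0.028;0 0 0 0 0 6.2 0.028;0 0 0 0 0 6.2 0.028;0 0 0 0 0 6.2 0.028")

```text
clock: 9.05
eef_pos: [0.5814, -0.1059, 0.0179]
tool_rot: [0.689, 0.725, 0.001, 0.002]
ft_force: [-1.1, 0.9, 6.3]
grip_width: 0.0305
grasp_force: 59.3
```

Request:
advance(moves="0 0 0 0 0 -3 0.028;0 0 0 0 0 -8 0.028;0 0 0 0 0 -13 0.028;0 0 0 0 0 -15 0.028;0 0 0 0 0 -15 0.028;0 0 0 0 0 -15 0.028")

```text
clock: 9.8
eef_pos: [0.5788, -0.1056, 0.1644]
tool_rot: [0.689, 0.725, -0.0, -0.001]
ft_force: [0.5, -0.2, -0.2]
grip_width: 0.0307
grasp_force: 59.6
```

```bash
python3 -c "
from h import *
delta([.4985,.2655,.06],0.05)"
```

```text
dxyz tool [ 0.3746 -0.0615  0.1047]
rotvec [-0.002 -0.     0.   ]
rotvec [ 1.000e-03 -3.000e-03 -3.142e+00]
```

Converted, 0.3746 m is 37.46, 0.1 m is 10.

Request:
advance(moves="0 0 0 37.46 -6.15 0 0.028;0 0 0 37.46 -6.15 0 0.028;0 0 0 37.46 -6.15 0 0.028;0 0 0 37.46 -6.15 0 0.028;0 0 0 37.46 -6.15 0 0.028;0 0 0 37.46 -6.15 0 0.028;0 0 0 37.46 -6.15 5 0.028;0 0 0 37.46 -6.15 10 0.028;0 0 0 37.46 -6.15 10 0.028;0 0 0 37.46 -6.15 10 0.028")

```text
clock: 11.05
eef_pos: [0.4998, 0.2653, 0.066]
tool_rot: [0.689, 0.724, -0.0, -0.0]
ft_force: [0.8, 0.3, -0.0]
grip_width: 0.0309
grasp_force: 59.6
```

Request:
advance(moves="0 0 0 0 0 0 0.028")

```text
clock: 11.18
eef_pos: [0.5013, 0.2659, 0.0678]
tool_rot: [0.689, 0.724, 0.002, 0.001]
ft_force: [0.4, 0.3, -0.4]
grip_width: 0.0313
grasp_force: 59.6
```

```bash
python3 -c "
from h import *
delta([.4985,.2655,.029],0.05)
p,d=imaging.camera('scene');b=proj('scene',[.4985,.2655,.05]).astype(int)
a=cv2.resize(p[b[1]-60:b[1]+60,b[0]-60:b[0]+60],None,fx=5,fy=5,interpolation=2);cv2.imwrite('pics/eye_over.png',a[...,::-1])"
```

```text
dxyz tool [-0.0003 -0.0029  0.0388]
rotvec [ 0.004 -0.002 -0.001]
rotvec [-3.000e-03 -6.000e-03  3.141e+00]
```

Request:
advance(moves="0 0 0 -0.03 -0.2 1.5 0.028;0 0 0 -0.03 -0.2 2.2 0.028;0 0 0 -0.03 -0.2 2.8 0.028;0 0 0 -0.03 -0.2 3.3 0.028;0 0 0 -0.03 -0.2 3.6 0.028;0 0 0 -0.03 -0.2 3.75 0.028;0 0 0 -0.03 -0.2 3.75 0.028")

```text
clock: 12.1
eef_pos: [0.4974, 0.265, 0.0285]
tool_rot: [0.689, 0.725, 0.0, -0.0]
ft_force: [-2.1, -1.1, 2.5]
grip_width: 0.0304
grasp_force: 60.0
```

Converted, 0.0015 m is 0.15.

Request:
advance(moves="0 0 0 0 0 0.15 0.028;0 0 0 0 0 0.15 0.028")

```text
clock: 12.35
eef_pos: [0.4975, 0.2651, 0.0283]
tool_rot: [0.689, 0.725, 0.0, 0.0]
ft_force: [-3.8, -1.9, 11.1]
grip_width: 0.0304
grasp_force: 61.0
```

Request:
advance(moves="0 0 0 0 0 0 0.045;0 0 0 0 0 0 0.055;0 0 0 0 0 -3 0.056;0 0 0 0 0 -8 0.056;0 0 0 0 0 -13 0.056;0 0 0 0 0 -15 0.056")

```text
clock: 13.1
eef_pos: [0.4991, 0.2659, 0.1799]
tool_rot: [0.689, 0.725, 0.003, 0.001]
ft_force: [0.3, 0.7, -0.8]
grip_width: 0.0563
grasp_force: 0.0
```

Request:
advance(moves="0 0 0 -33 -5.5 0 0.056;0 0 0 -33 -5.5 0 0.056;0 0 0 -33 -5.5 0 0.056;0 0 0 -33 -5.5 0 0.056;0 0 0 -33 -5.5 0 0.056;0 0 0 -33 -5.5 0 0.056;0 0 0 -33 -5.5 4 0.056;0 0 0 -33 -5.5 8 0.056;0 0 0 -33 -5.5 8 0.056;0 0 0 -33 -5.5 8 0.056")

```text
clock: 14.35
eef_pos: [0.4599, -0.0674, 0.0975]
tool_rot: [0.689, 0.725, 0.0, 0.001]
ft_force: [-0.9, -0.1, -0.2]
grip_width: 0.0559
grasp_force: 0.0
```

```bash
python3 -c "
from h import *
delta([.459,-.067,.017],0.05)
p,d=imaging.camera('scene');W=cloud('scene',d)
for n,c,z in(('eye',(.4985,.2655),.045),('can',(.4436,.3237),.055)):
    q=W[(np.hypot(W[...,0]-c[0],W[...,1]-c[1])<.03)&(W[...,2]>z)&(W[...,2]<.08)];print(n,len(q),np.percentile(q[:,2],[50,90]),q.mean(0),cv2.minEnclosingCircle(q[:,:2].astype(np.float32)))
q=W[(np.hypot(W[...,0]-.458,W[...,1]+.067)<.03)&(W[...,2]>.02)&(W[...,2]<.04)];print(len(q),cv2.minEnclosingCircle(q[:,:2].astype(np.float32)) if len(q) else 0)"
```

```text
dxyz tool [ 0.0005 -0.001   0.0805]
rotvec [0.001 0.    0.   ]
rotvec [-0.000e+00  2.000e-03 -3.141e+00]
eye 269 [0.05805225 0.06066474] [0.49328339 0.2672322  0.05645999] ((0.4961465001106262, 0.26615869998931885), 0.016637243330478668)
can 360 [0.06550973 0.06716951] [0.43727302 0.32643937 0.06449836] ((0.43963322043418884, 0.32575082778930664), 0.018301431089639664)
82 ((0.4570518732070923, -0.06528659909963608), 0.012663942761719227)
```

Converted, 0.08 m is 8, 0.05 m is 5.

Request:
advance(moves="0 0 0 0.05 -0.1 5 0.056;0 0 0 0.05 -0.1 8 0.056;0 0 0 0.05 -0.1 8 0.056;0 0 0 0.05 -0.1 8 0.022;0 0 0 0.05 -0.1 8 0.022;0 0 0 0.05 -0.1 8 0.022;0 0 0 0.05 -0.1 8 0.022")

```text
clock: 15.28
eef_pos: [0.4601, -0.0672, 0.0188]
tool_rot: [0.689, 0.725, 0.001, 0.002]
ft_force: [-0.4, 0.3, 4.9]
grip_width: 0.0237
grasp_force: 58.6
```

Request:
advance(moves="0 0 0 0 0 -3 0.022;0 0 0 0 0 -8 0.022;0 0 0 0 0 -13 0.022;0 0 0 0 0 -15 0.022;0 0 0 0 0 -15 0.022;0 0 0 0 0 -15 0.022")

```text
clock: 16.02
eef_pos: [0.4574, -0.0669, 0.166]
tool_rot: [0.689, 0.725, -0.0, -0.0]
ft_force: [0.3, 0.9, -1.3]
grip_width: 0.0236
grasp_force: 59.0
```

```bash
python3 -c "
from h import *
delta([.5534,.2073,.06],0.05)"
```

```text
dxyz tool [0.269  0.1096 0.106 ]
rotvec [-0.001 -0.    -0.   ]
rotvec [-0.000e+00  1.000e-03  3.142e+00]
```

Request:
advance(moves="0 0 0 26.9 10.96 0 0.022;0 0 0 26.9 10.96 0 0.022;0 0 0 26.9 10.96 0 0.022;0 0 0 26.9 10.96 0 0.022;0 0 0 26.9 10.96 0 0.022;0 0 0 26.9 10.96 5 0.022;0 0 0 26.9 10.96 10 0.022;0 0 0 26.9 10.96 10 0.022;0 0 0 26.9 10.96 10 0.022;0 0 0 26.9 10.96 10 0.022")

```text
clock: 17.27
eef_pos: [0.5559, 0.2077, 0.069]
tool_rot: [0.689, 0.724, 0.002, 0.001]
ft_force: [0.1, 0.9, -0.4]
grip_width: 0.0236
grasp_force: 59.1
```

```bash
python3 -c "
from h import *
delta([.5534,.2073,.0298],0.05)"
```

```text
dxyz tool [-0.0003 -0.0027  0.0392]
rotvec [ 0.004 -0.001 -0.   ]
rotvec [-2.000e-03 -7.000e-03  3.141e+00]
```

Converted, 0.038 m is 3.8, 0.036 m is 3.6.

Request:
advance(moves="0 0 0 -0.03 -0.2 1.5 0.022;0 0 0 -0.03 -0.2 2.2 0.022;0 0 0 -0.03 -0.2 2.8 0.022;0 0 0 -0.03 -0.2 3.3 0.022;0 0 0 -0.03 -0.2 3.6 0.022;0 0 0 -0.03 -0.2 3.8 0.022;0 0 0 -0.03 -0.2 3.8 0.022")

```text
clock: 18.15
eef_pos: [0.552, 0.2068, 0.0294]
tool_rot: [0.689, 0.725, 0.0, 0.0]
ft_force: [-2.4, -1.3, 5.4]
grip_width: 0.0235
grasp_force: 59.7
```

Request:
advance(moves="0 0 0 0 0 0.1 0.022;0 0 0 0 0 0.1 0.022")

```text
clock: 18.4
eef_pos: [0.552, 0.2069, 0.0293]
tool_rot: [0.689, 0.725, 0.0, 0.0]
ft_force: [-3.7, -1.2, 10.4]
grip_width: 0.0234
grasp_force: 60.4
```

Converted, -0.15 m is -15, -0.13 m is -13.

Request:
advance(moves="0 0 0 0 0 0 0.036;0 0 0 0 0 0 0.046;0 0 0 0 0 0 0.05;0 0 0 0 0 -3 0.05;0 0 0 0 0 -8 0.05;0 0 0 0 0 -13 0.06;0 0 0 0 0 -15 0.06")

```text
clock: 19.27
eef_pos: [0.5537, 0.2074, 0.1812]
tool_rot: [0.689, 0.725, 0.003, 0.001]
ft_force: [0.2, -0.4, -0.6]
grip_width: 0.0599
grasp_force: 0.0
```

```bash
python3 - <<'E'
from h import *
p,d=imaging.camera('scene');W=cloud('scene',d);c=(.5534,.2073)
q=W[(np.hypot(W[...,0]-c[0],W[...,1]-c[1])<.03)&(W[...,2]>.035)&(W[...,2]<.09)];print('oil',len(q),np.percentile(q[:,2],[50,95]),q[q[:,2]>.06].mean(0))
for cam in("top","scene"):
    W=cloud(cam,np.load(cam+"0.npz")["d"])
    x,y,z=W[...,0],W[...,1],W[...,2]
    m=(z>.011)&(z<.028)&(x>.30)&(x<.56)&(y<-.25)&(y>-.37)
    q=W[m][:,:2];c0=np.array([.4885,-.3125])
    r=np.hypot(*(q-c0).T)
    H=q[(r>.05)&(q[:,0]<c0[0])];(cx,cy),wh,a=cv2.minAreaRect((H*1000).astype(np.float32));print(cam,"handle",cx,cy,wh,a,len(H))
    l=cv2.fitLine(H.astype(np.float32),cv2.DIST_HUBER,0,.01,.01).ravel();print(l,np.degrees(np.arctan2(l[1],l[0])))
    rim=q[r<.042];print("rim",len(rim),cv2.minEnclosingCircle((rim*1000).astype(np.float32)))
# lens disc by colour
p=np.load("top0.npz")["p"].astype(int)
s=p[205:255,445:495];m=(s[...,1]>110)&(s[...,1]-s[...,0]>15)
ys,xs=np.where(m);print("lens px",xs.mean()+445,ys.mean()+205,len(xs),ray("top",xs.mean()+445,ys.mean()+205,.011))
E
```

```text
oil 205 [0.05342831 0.06928615] [0.548887   0.20769704 0.06669359]
top handle 395.7665710449219 -286.3189392089844 (25.472270965576172, 93.29280090332031) 74.3782958984375 418
[ 0.96376115 -0.26676673  0.39596665 -0.285505  ] -15.471957
rim 539 ((486.245849609375, -315.52752685546875), 40.27449035644531)
scene handle 395.44866943359375 -284.92742919921875 (25.469371795654297, 95.88414001464844) 75.85196685791016 290
[ 0.9726457  -0.23229367  0.39757323 -0.28130656] -13.432146
rim 335 ((487.1187744140625, -310.79840087890625), 39.125980377197266)
lens px 469.19714285714286 229.18285714285713 350 [ 0.49577048 -0.3173958   0.011     ]
```

All three are seated: oil cap top 69 to 73 mm, eyepiece 60 mm, can 65 mm. Next, the loupe.

```bash
python3 -c "
from h import *
delta([.4188,-.2922,.07],np.radians(74.5));print(get_obs()['joint_pos'].round(2))"
```

```text
dxyz tool [-0.4928 -0.1614  0.1104]
rotvec [ 0.008  0.003 -1.25 ]
rotvec [ 0.003 -0.009  1.891]
[ 0.36  0.44  0.16  1.29 -0.    1.88]
```

The manual's scale: shifts go in cm and turns go in units of 0.2 rad. Converting my numbers, -0.4925 m is -49.25, -0.161 m is -16.1, -1.25 rad is -6.25.

Request:
advance(moves="0 0 -6.25 -49.25 -16.1 0 0.06;0 0 -6.25 -49.25 -16.1 0 0.06;0 0 -6.25 -49.25 -16.1 0 0.06;0 0 -6.25 -49.25 -16.1 0 0.06;0 0 -6.25 -49.25 -16.1 0 0.06;0 0 -6.25 -49.25 -16.1 0 0.06;0 0 -6.25 -49.25 -16.1 0 0.06;0 0 -6.25 -49.25 -16.1 0 0.06;0 0 -6.25 -49.25 -16.1 6 0.06;0 0 -6.25 -49.25 -16.1 10 0.06")

```text
clock: 20.58
eef_pos: [0.4159, -0.2964, 0.0768]
tool_rot: [0.137, 0.991, -0.001, 0.002]
ft_force: [-0.1, 1.6, -0.5]
grip_width: 0.0598
grasp_force: 0.0
```

Request:
advance(moves="0 0 0 0 0 0 0.05;0 0 0 0 0 0 0.05;0 0 0 0 0 0 0.05")

```text
clock: 20.95
eef_pos: [0.4178, -0.2933, 0.0798]
tool_rot: [0.134, 0.991, -0.001, 0.002]
ft_force: [0.4, -0.2, 0.0]
grip_width: 0.0503
grasp_force: 0.0
```

```bash
python3 -c "
from h import *
delta([.4188,-.2922,.004],np.radians(74.5));print(get_obs()['joint_pos'].round(2))
p,d=imaging.camera('scene');b=proj('scene',[.419,-.292,.03]).astype(int);print(b)
cv2.imwrite('pics/loupe.png',cv2.resize(p[b[1]-60:b[1]+60,b[0]-60:b[0]+60],None,fx=5,fy=5,interpolation=2)[...,::-1])"
```

```text
dxyz tool [-0.0004  0.0014  0.0758]
rotvec [-0.001  0.004  0.001]
rotvec [-6.00e-03 -2.00e-03 -3.14e+00]
[-0.61  0.38 -0.22  0.97  0.   -0.34]
[419 217]
```

View pics/loupe.png

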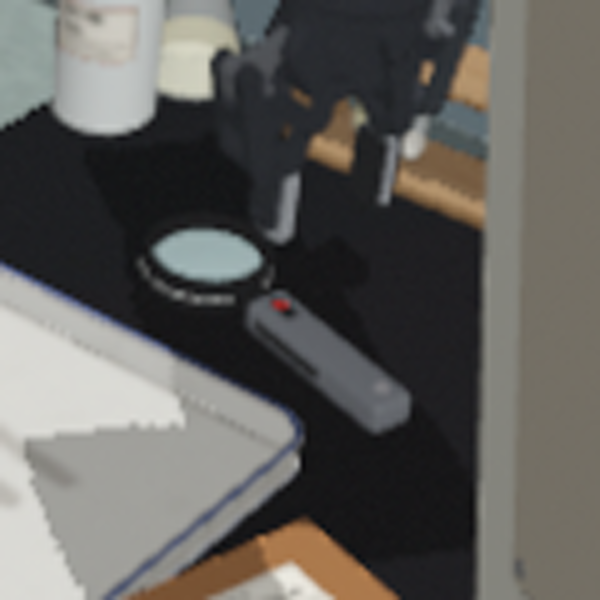

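The open fingers, at crop (285,215) and (385,175), straddle the grip zone above the handle, which runs from (265,300) to (390,400). The lens is at (207,255). Descend and grip.

Converted, 0.075 m is 7.5, 0.068 m is 6.8.

Request:
advance(moves="0 0 0 -0.04 0.1 4 0.05;0 0 0 -0.04 0.1 6.8 0.05;0 0 0 -0.04 0.1 7.5 0.05;0 0 0 -0.04 0.1 7.5 0.05;0 0 0 -0.04 0.1 7.5 0.018;0 0 0 -0.04 0.1 7.5 0.018;0 0 0 -0.04 0.1 7.5 0.018;0 0 0 -0.04 0.1 7.5 0.018")

```text
clock: 22.0
eef_pos: [0.4177, -0.2931, 0.0042]
tool_rot: [0.135, 0.991, -0.001, 0.002]
ft_force: [0.3, 1.0, 6.7]
grip_width: 0.0229
grasp_force: 60.7
```

Request:
advance(moves="0 0 0 0 0 -2 0.018;0 0 0 0 0 -6 0.018;0 0 0 0 0 -11 0.018;0 0 0 0 0 -16 0.018;0 0 0 0 0 -19 0.018;0 0 0 0 0 -19 0.018;0 0 0 0 0 -19 0.018")

```text
clock: 22.88
eef_pos: [0.4158, -0.2918, 0.1914]
tool_rot: [0.135, 0.991, 0.0, -0.001]
ft_force: [-0.0, 0.6, -1.6]
grip_width: 0.0222
grasp_force: 59.8
```

```bash
python3 - <<'E'
from h import *
o=get_obs();T=o["eef_pos"];R=Ro.from_quat(o["tool_rot"]).as_matrix();print(T,o["ft_force"],o["ft_torque"])
for cam in("top","scene"):
    p,d=imaging.camera(cam);np.savez(f"held_{cam}.npz",p=p,d=d);W=cloud(cam,d)
    L=(W-T)@R  # tool coords
    m=(np.abs(L[...,1])<.05)&(np.abs(L[...,2]+.01)<.03)&(np.abs(L[...,0])<.16)&(np.abs(L[...,0])>.02)
    q=L[m];print(cam,len(q), "x>0",(q[:,0]>0).sum())
    for s in(1,-1):
        k=q[q[:,0]*s>0.03]
        if len(k)>10: print(s,k.min(0).round(3),k.max(0).round(3),np.median(k,0).round(4))
E
```

```text
[ 0.41577373 -0.29179272  0.19138918] [-0.04583725  0.59581301 -1.62938597] [ 0.00347148  0.03186594 -0.01551432]
top 1325 x>0 349
1 [ 0.03  -0.012 -0.019] [0.07  0.013 0.   ] [ 0.05    0.0026 -0.0139]
-1 [-0.111 -0.033 -0.018] [-0.032  0.034  0.004] [-0.0787  0.0032 -0.0083]
scene 663 x>0 261
1 [ 0.03  -0.011 -0.016] [0.071 0.015 0.003] [ 0.0561  0.0072 -0.0108]
-1 [-0.109 -0.023 -0.016] [-0.03   0.036  0.005] [-0.0725  0.011  -0.0077]
```

```bash
cat > fit.py <<'E'
from h import *
def grab(src=None):
    o=get_obs();T=o["eef_pos"];R=Ro.from_quat(o["tool_rot"]).as_matrix()
    for cam in("top","scene"):
        if src: f=np.load(f"{src}_{cam}.npz");p,d=f["p"],f["d"]
        else: p,d=imaging.camera(cam);np.savez(f"fin_{cam}.npz",p=p,d=d)
        W=cloud(cam,d);L=(W-T)@R
        m=(np.abs(L[...,1])<.04)&(np.abs(L[...,2]+.014)<.005)&((L[...,0]>.03)&(L[...,0]<.069)|(np.abs(np.hypot(L[...,0]+.0765,L[...,1])-.0312)<.003))
        q=L[m];
        for _ in range(4):
            A=np.c_[q[:,:2],np.ones(len(q))];c=np.linalg.lstsq(A,q[:,2],rcond=None)[0];r=q[:,2]-A@c;q=q[np.abs(r)<2*r.std()]
        print(cam,"plane slopes(tool x,y), z at lens, rest",len(q),c[:2].round(4),(c@[-.0765,0,1]).round(4))
        e=W[(np.hypot(W[...,0]-.4985,W[...,1]-.2655)<.03)&(W[...,2]>.045)&(W[...,2]<.07)]
        if len(e)>5:print("eye",len(e),cv2.minEnclosingCircle(e[:,:2].astype(np.float32)*1000))
E
python3 - <<'E'
from fit import *
grab("held")
psi=np.radians(133.3);lens=np.array([.4985,.2655]);tx=np.array([-np.sin(psi),np.cos(psi)]);ty=np.array([np.cos(psi),np.sin(psi)])
t=lens+.0765*tx-.001*ty;print("tcp",t)
delta([*t,.18],psi);delta([*t,.1142])
E
```

```text
top plane slopes(tool x,y), z at lens, rest 427 [-0.0008 -0.0012] -0.0148
eye 173 ((499.5830993652344, 264.06549072265625), 17.033042907714844)
scene plane slopes(tool x,y), z at lens, rest 212 [-0.0053  0.0171] -0.0134
eye 267 ((496.7469177246094, 265.4009094238281), 16.857378005981445)
tcp [0.4435112  0.21230712]
dxyz tool [0.1077 0.493  0.0116]
rotvec [ 0.003 -0.003 -1.027]
rotvec [-0.003 -0.003  2.115]
dxyz tool [0.1075 0.4929 0.0774]
```

Request:
advance(moves="0 0 -5.135 10.75 49.3 0 0.018;0 0 -5.135 10.75 49.3 0 0.018;0 0 -5.135 10.75 49.3 0 0.018;0 0 -5.135 10.75 49.3 0 0.018;0 0 -5.135 10.75 49.3 0 0.018;0 0 -5.135 10.75 49.3 0 0.018;0 0 -5.135 10.75 49.3 0 0.018;0 0 -5.135 10.75 49.3 0 0.018;0 0 -5.135 10.75 49.3 0 0.018;0 0 -5.135 10.75 49.3 0 0.018")

```text
clock: 24.22
eef_pos: [0.4438, 0.2114, 0.191]
tool_rot: [-0.37, 0.929, -0.0, -0.002]
ft_force: [-0.2, -1.3, -0.9]
grip_width: 0.0226
grasp_force: 59.9
```

Request:
advance(moves="0 0 0 0 0 3 0.018;0 0 0 0 0 6 0.018;0 0 0 0 0 7.74 0.018;0 0 0 0 0 7.74 0.018;0 0 0 0 0 7.74 0.018;0 0 0 0 0 7.74 0.018")

```text
clock: 24.98
eef_pos: [0.4457, 0.2114, 0.1162]
tool_rot: [-0.369, 0.93, 0.0, 0.001]
ft_force: [0.3, -0.2, -1.3]
grip_width: 0.0223
grasp_force: 59.9
```

```bash
python3 - <<'E'
from fit import *
grab()
psi=np.radians(133.3);delta([.4435,.2123,.1142],psi)
p=np.load("fin_top.npz")["p"];p2=np.load("fin_scene.npz")["p"]
A=cv2.resize(p[170:250,165:255],None,fx=4.4,fy=4.4,interpolation=cv2.INTER_CUBIC)
B=cv2.resize(p2[255:335,130:220],None,fx=4.4,fy=4.4,interpolation=cv2.INTER_CUBIC)
cv2.imwrite("pics/fin.png",np.hstack([A,B])[...,::-1])
for z in(.117,.119,.121):
    P=[proj("scene",[.4985+.034*np.cos(a),.265+.034*np.sin(a),z]) for a in np.radians([-45,0,45,90,135,225,315,-90])]
    print(z,np.round((np.array(P)-[130,255])*4.4+[396,0]).astype(int).tolist())
print("eye/lens in top",(proj("top",[.4985,.265,.06])-[165,170])*4.4,(proj("top",[.4985,.265,.119])-[165,170])*4.4)
E
```

```text
top plane slopes(tool x,y), z at lens, rest 217 [ 0.0041 -0.0346] -0.0148
scene plane slopes(tool x,y), z at lens, rest 437 [-0.0018  0.0076] -0.0136
eye 273 ((496.1661682128906, 265.72576904296875), 16.39573860168457)
dxyz tool [0.0009 0.0018 0.0018]
rotvec [-0.001  0.002  0.   ]
rotvec [-3.000e-03 -1.000e-03 -3.141e+00]
0.117 [[718, 108], [654, 125], [615, 167], [624, 212], [679, 231], [784, 167], [718, 108], [771, 124]]
0.119 [[717, 104], [653, 121], [614, 164], [623, 208], [678, 227], [783, 163], [717, 104], [770, 121]]
0.121 [[716, 101], [652, 118], [612, 160], [622, 205], [677, 224], [782, 160], [716, 101], [769, 117]]
eye/lens in top [241.65801356 213.01186411] [211.9591102  194.64356523]
```

View pics/fin.png

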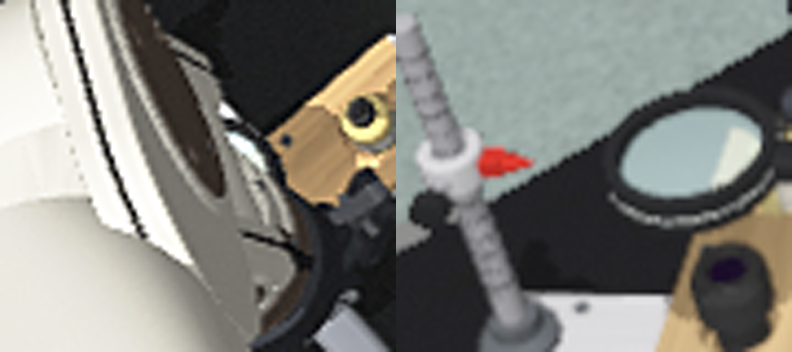

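The scene half shows the red tip at (533,162), the lens ring centred near (692,150) with its white line's lowest arc at (680,223), and the eyepiece under it at (730,290). The lens is about 1.5 mm high, so trim it and let it settle.

Converted, 0.0018 m is 0.18, 0.0009 m is 0.09.

Request:
advance(moves="0 0 0 0.09 0.18 0.17 0.018;0 0 0 0.09 0.18 0.17 0.018;0 0 0 0.09 0.18 0.17 0.018;0 0 0 0.09 0.18 0.17 0.018")

```text
clock: 25.58
eef_pos: [0.4429, 0.2123, 0.1134]
tool_rot: [-0.369, 0.929, -0.0, 0.0]
ft_force: [-0.6, 0.6, -1.2]
grip_width: 0.0224
grasp_force: 59.9
```

```bash
python3 - <<'E'
from fit import *
delta([.4435,.2123,.1145],np.radians(133.3))
W=cloud("scene",imaging.camera("scene")[1])
# white line / rim centre check from scene cloud: outer ring points
x,y,z=np.moveaxis(W,-1,0)
q=W[(np.hypot(x-.4985,y-.265)<.04)&(z>.105)&(z<.135)]
t=q[np.abs(q[:,2]-np.percentile(q[:,2],80))<.004]
print(len(q),np.percentile(q[:,2],[5,50,95]).round(4))
u=np.array([np.cos(np.radians(43.3)),np.sin(np.radians(43.3))]);v=np.array([-u[1],u[0]])
r=q[:,:2]-[.4985,.265];print("along",np.percentile(r@u,[1,99]).round(4),"across",np.percentile(r@v,[1,99]).round(4))
E
```

```text
dxyz tool [-0.0004 -0.0004 -0.0011]
rotvec [-0.     0.     0.001]
rotvec [-0.    -0.    -3.141]
1119 [0.1139 0.1215 0.128 ]
along [-0.0373  0.0316] across [-0.03    0.0343]
```

Request:
advance(moves="0 0 0 0 0 -0.07 0.018;0 0 0 0 0 -0.07 0.018;0 0 0 0 0 -0.07 0.018;0 0 0 0 0 -0.07 0.018;0 0 0 0 0 -0.07 0.018;0 0 0 0 0 -0.07 0.018;0 0 0 0 0 -0.07 0.018;0 0 0 0 0 -0.07 0.018")

```text
clock: 26.62
eef_pos: [0.4429, 0.2122, 0.1141]
tool_rot: [-0.369, 0.929, -0.0, -0.0]
ft_force: [-0.4, 0.3, -2.2]
grip_width: 0.0228
grasp_force: 59.9
```

```bash
python3 -c "
from fit import *
grab();delta([.4435,.2123,.1145],np.radians(133.3));print(get_obs()['joint_vel'].round(3))"
```

```text
top plane slopes(tool x,y), z at lens, rest 214 [-0.0074  0.0347] -0.0132
scene plane slopes(tool x,y), z at lens, rest 447 [-0.0019  0.0066] -0.0137
eye 268 ((496.5541076660156, 265.7986755371094), 16.42546272277832)
dxyz tool [-0.0005 -0.0004 -0.0004]
rotvec [0. 0. 0.]
rotvec [-0.     0.    -3.141]
[-0.    -0.     0.001  0.001 -0.001 -0.   ]
```

```bash
python3 -c "
from workcell import workorder
print(workorder.job_done())"
```

```text
the job is handed in; nothing more can be done
None
```

I handed the job in at about 27 s: the can, eyepiece and oil bottle are seated in the left, middle and right wells, and the magnifier is held level and still over the eyepiece, centred to about 1 mm by my measurements, with its white line at 119 mm, where I measured the pointer; no verdict came back.

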